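Shut and lock a generator terminal-box cover with its quarter-turn wing stud

TASK

The hinged cover of the terminal box has been left open: swing it shut, then lock it with the wing stud that stands in the fastener rack. Pass the stud's cross bar down through the spring cup into the slot beneath (the slotted plate floats a little, so feel for the slot with a light touch and never force it), press against the spring, turn the wing a quarter turn clockwise and let the spring lift the bar into its seat, so that the wing stands square across the slot and stays there when you let go. Leave the other parts and tools where they are.

Things in the scene. Friction and masses are not known exactly. Their poses are not given: they have to be found in the camera images.
- box: Sand-coloured sheet-metal terminal box fixed to the bench, 190 (x) x 220 (y) x 100 (z) mm, open top. Origin: centre of its underside; z up, +x points from its near side to the hinge side, y along the hinge. Low feet on both y sides (22 mm out) and 3 short black glands on the -y wall (20 mm out). A load over 30 N on box, cover, cup or slotted plate is too much.
- cover (a joint): Hinge of the sand-coloured cover, rad: 0 = shut flat on the box, positive = open upward; starts at 0.6 to 1.1, stays where it is left (1 to 4 N at the free edge closes it; it shuts on a rubber seal). Axis parallel to box y through x = +99, z = 100 mm of the box. A flat plate 3 mm thick, underside in the plane of the axis, spanning 2 to 201 mm from the axis and 114 mm to either side of its middle.
- cup_rim (a point): Centre of the upper rim of the cover's spring cup: zinc ring, 48 mm outer, 34 mm inner diameter, 144 mm from the hinge axis, mid-width. z = cover's outward normal. Cover shut: 114.5 mm above the box's origin. It sinks up to 9 mm to a hard stop against a spring: 3 N at first, +1.2 N per mm. Stud locked: flange holds it 3 mm down; for the bar to turn it must be 6 to 9 mm down.
- slot (a point): Nominal centre of the slot in the zinc plate that hangs in the box under the cup (box x -45, y 0, z 100 mm: the plate's top face). Slot along box y, 22 mm long, 8.75 mm wide. The plate floats in its cage, up to 4.5 mm along box x and 3.5 mm along box y either way (friction 10 N): where its slot really is is not in this reading, but can be seen through the cup or felt. Axes: the box's.
- seat (a point): Seat groove in the underside of the slotted plate, 9 mm wide, 3 mm deep, along box x, square to the slot; this point is the groove's nominal ceiling, 4 mm below the plate's top; the plate's lower face is 3 mm deeper. Two lugs let the bar turn only a quarter turn clockwise (seen from above). Locked, the bar's top is drawn up to this point: wing centre 133.5 mm above the box's origin.
- wing (a point): Centre of the flat wing of the zinc wing stud, 90 g, upright in one of the rack's three holes. x along the wing, z up. Wing 40 (x) x 10 (y) x 36 (z) mm; flange below: 46 mm diameter, 4 mm thick, underside 22 mm below this point; shank 7 mm thick, 15.5 mm long; cross bar (T-head) 20 (x) x 7 (y) x 6 (z) mm, parallel to the wing, lower face 43.5 mm below. Half a turn gives the same fit.
- rack: Fixed wooden block, 70 (x) x 235 (y) x 40 (z) mm, origin at the centre of its underside, with three round holes 24 mm wide, 75 mm apart along y, where stud, hex bolt and eye bolt stand in any order on their flanges, their heads 15 to 45 mm above the block.
- hexbolt: Bystander: dark hex bolt with washer, 33 mm head, standing in the rack. Origin at its lower end.
- eyebolt: Bystander: zinc eye bolt, ring 42 mm across, standing in the rack. Origin at its lower end.
- screwdriver: Bystander: screwdriver 200 mm long with an orange handle 26 mm thick, on the bench. Origin under its middle.
- wrench: Bystander: steel wrench 180 mm long, on the bench. Origin under its middle.
- relay: Bystander: plug-in relay, 36 x 36 x 56 mm, on the bench. Origin at the centre of its underside.
- gauge: Bystander: round panel gauge, 74 mm in diameter, 38 mm high, on the bench. Origin at the centre of its underside.
- locknut: Bystander: black ring nut, 44 mm in diameter, 12 mm high, on the bench. Origin at the centre of its underside.
Mind the look-alikes: they are no part of the job. Leave any orange or yellow look-alike of the part that bears wing alone.

How it is judged:
On the way, in this order (a step that is already met when the one before it is completed fails the run):
1. the cover is shut (value of joint cover below 0.02 rad), for 0.1 s.
2. the stud's bar is through the slot (value of joint cover below 0.02 rad and horizontal distance between wing and cup_rim below 0.01 m and z of wing in the frame of box below 0.14 m), for 0.05 s.
At the end, for the whole second after the job is handed in: The cover is shut (under 0.02 rad), and the stud, released, stands upright (within 0.12 rad) within 10 mm of the cup's centre, its wing square across the slot (along box x within 0.17 rad), its bar drawn up into the seat groove: wing centre 131.8 to 135.2 mm above the box's origin (value of joint cover below 0.02 rad and horizontal distance between wing and cup_rim below 0.01 m and z of wing in the frame of box between 0.1318 and 0.1352 m and angle between wing's own z axis and vertical below 0.12 rad and angle between the x axis of wing and the x axis of box, either way round below 0.17 rad); the robot touches nothing.
It fails at once if the box, its cover, cup or slotted plate is loaded with more than 30 N (contact force between box and anything else above 30 N).
It fails at once if another part or tool is moved more than 25 mm (distance of any of hexbolt, eyebolt, screwdriver, wrench, relay, gauge, locknut from where it was at the start of the episode above 0.025 m).
It also fails if it takes over 72 s, if anything falls off the work surface, if the arm or the gripper's body presses on something with over 40 N, if the wrist force passes 120 N, or if a joint passes its speed limit or range.

ROBOT

A 6-joint arm with a two-finger parallel gripper is mounted at the origin on the work surface. World frame = base frame: x ahead of the robot, y to its left, z up, the work surface at z = 0. Lengths are in m, angles in rad, forces in N, time in s.
With the tool pointing down it reaches from about 0.25 to 0.775 m from the base axis. Payload 4 kg.
Tool frame: the origin (TCP) lies at the very end of the fingers, on their centre line; the grasp point (between the pads) lies 19 mm behind it (robot.grip_point_offset is the distance from the TCP to the grasp point, in m); z points along the fingers, x is the direction in which the jaws open and shut, and the axes are right-handed (so a half turn about z gives the same grasp; the last joint's range is limited). The gripper opens to 94 mm and grips with 3 to 60 N. Pads are 16 mm wide; open, the fingers measure 119 mm over their backs; the gripper's body (75 mm by 177 mm) begins 78 mm behind the grasp point.
Start: joints at [-1.262, 0.087, 1.371, -0, 1.684, -0.103], TCP at [0.22, -0.504, 0.206] pointing down, gripper open.
Joint ranges: [-3.1, 3.1], [-0.76, 2.03], [0.27, 2.55], [-1.08, 4.22], [0.17, 2.65], [-2.57, 2.57]. Speed limits (rad/s): [2.79, 2.79, 3.14, 3.14, 3.14, 3.14].

INTERFACE

Orientations are given as [roll, pitch, yaw] about the fixed x, y, z axes, in that order (R = Rz(yaw) Ry(pitch) Rx(roll)).
In Python, from bench import robot gives the robot as it stands.
- The arm moves only by the shell command python3 -m inch 'ROWS'. ROWS is text: rows parted by semicolons, each of 5 numbers parted by spaces: the shift along the tool's x, y, z in cm, then the turn about the tool's z in rad, then the closure, from 0 (fully open) to 1 (shut). In form: tx ty tz spin claw; .... A call has 1 to 20 rows; each row is the pose to reach, as a shift and turn from the pose measured when the call began, along the tool's axes at that moment; what a row does not reach only later rows make up. A row lasts 1/12 s, in which the tool goes at most 41.7 mm and 7.16 degrees, less where a joint would pass 70% of its speed; a pose out of reach is approached as far as the arm can. A call with a gripper value outside its range is refused whole. The fingers move at their own pace and stop on an object; the grip force is fixed at half the most. Time passes only in rows, so rows that repeat a pose let the fingers close. It gives the time, the measured TCP pose, the force and the opening at its end, in the units of the state.
- robot.get_obs(): the state, without advancing time (a new reading comes with each control period).
- robot.snapshot(name): name is "scene" or "side" or "wrist"; returns (picture, depth): 400x640x3 uint8, blue, green, red; 400x640 float32, m along the optical axis (not along the pixel's ray), 0 where there is no reading.
- robot.camera_info(name): a dict with "K" (3x3 intrinsics, pixels), "dist" ([k1, k2, p1, p2, k3] as OpenCV has them; the pictures are not rectified), "extrinsics" (4x4, takes a point from world to camera coordinates); the wrist camera has in their place "mount" (4x4, takes a point from camera to tool coordinates, whose origin is the TCP and whose axes are the tool frame's). Camera axes: x right, y down, z forward; pixel columns grow to the right and rows downward; lengths in m; the calibration is good to about 2 mm. A picture is of the moment at which its call begins: read the wrist's pose just before it. camera_info takes no time and is no camera call.
- robot.close_job(): hands the job in, once; it reports no verdict.
The state is a dict: "time": time; "joint_positions": joint angles; "qvel": joint speeds; "joint_torque": joint torques, N m; "tool_pos": TCP position; "ee_rot": TCP orientation; "wrist_force": force on the tool from outside, world axes, zero at the start; "wrist_torque": the same for the moment, N m; "width": finger opening in m.
Only numpy, scipy, OpenCV 4.12 (cv2) and the standard library are available. Lean on these libraries where they do the work, as an engineer would, in place of code of your own. Each camera call takes 0.05 s, during which the arm holds its last target.

## Working session

There is one attempt and no reset: what is moved stays moved. The work goes in short steps, Python scripts to look and compute and a shell command to move; the robot and the scene stay as the last step left them, time stands still between calls to the robot, and variables do not carry over. Pictures are saved under pics/ and viewed, and the job is handed in when it is done.

```bash
ls; mkdir -p pics
python3 - <<'E'
from bench import robot
import cv2,numpy as np
o=robot.get_obs();print({k:np.round(v,4) for k,v in o.items()})
for n in ["scene","side","wrist"]:
    im,d=robot.snapshot(n);cv2.imwrite(f"pics/{n}0.png",im);np.save(f"pics/{n}0.npy",d)
    i=robot.camera_info(n);print(n,{k:np.round(v,4).tolist() for k,v in i.items() if not isinstance(v,str)})
E
```

```text
pics
{'time': np.float64(0.0), 'joint_positions': array([-1.2621,  0.0879,  1.3722, -0.    ,  1.6836, -0.1031]), 'qvel': array([ 0.0009,  0.0021, -0.0005,  0.0003,  0.0003,  0.0004]), 'joint_torque': array([ 6.00000e-04, -3.40187e+01, -3.02422e+01,  7.18000e-02,
        3.32000e-02, -2.00000e-04]), 'tool_pos': array([ 0.22  , -0.5035,  0.2043]), 'ee_rot': array([-3.1414e+00,  2.1000e-03, -1.1590e+00]), 'wrist_force': array([-0.8553,  0.2824,  0.1752]), 'wrist_torque': array([-0.033 ,  0.037 ,  0.0042]), 'width': np.float64(0.0942)}
scene {'K': [[370.8874, 0.0, 317.7516], [0.0, 370.8874, 201.9665], [0.0, 0.0, 1.0]], 'dist': [0.0283, 0.0, 0.0, 0.0, 0.0], 'extrinsics': [[-0.3288, 0.9444, -0.0101, 0.236], [0.6693, 0.2254, -0.708, -0.2761], [-0.6663, -0.2395, -0.7061, 1.5507], [0.0, 0.0, 0.0, 1.0]]}
side {'K': [[452.1928, 0.0, 320.8543], [0.0, 452.1928, 207.8044], [0.0, 0.0, 1.0]], 'dist': [-0.0681, 0.0, 0.0, 0.0, 0.0], 'extrinsics': [[-0.9297, -0.3681, 0.0105, 0.5154], [-0.1934, 0.4637, -0.8646, 0.2226], [0.3134, -0.8059, -0.5023, 0.9945], [0.0, 0.0, 0.0, 1.0]]}
wrist {'K': [[275.9248, 0.0, 323.6279], [0.0, 275.9248, 196.5156], [0.0, 0.0, 1.0]], 'dist': [-0.0127, 0.0, 0.0, 0.0, 0.0], 'mount': [[1.0, 0.0007, 0.0006, -0.0005], [-0.0008, 0.9739, 0.2269, -0.0658], [-0.0005, -0.2269, 0.9739, -0.1793], [0.0, 0.0, 0.0, 1.0]]}
```

View pics/scene0.png

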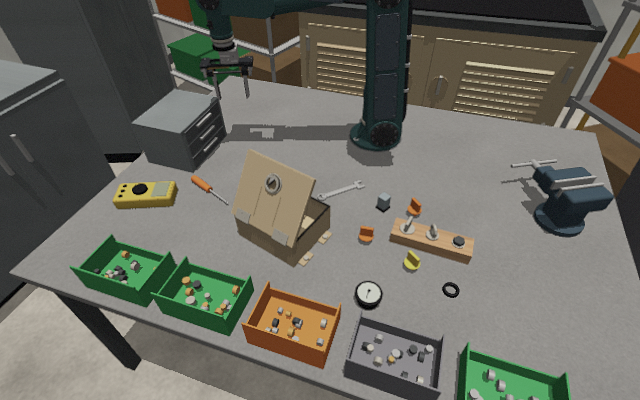

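View pics/side0.png

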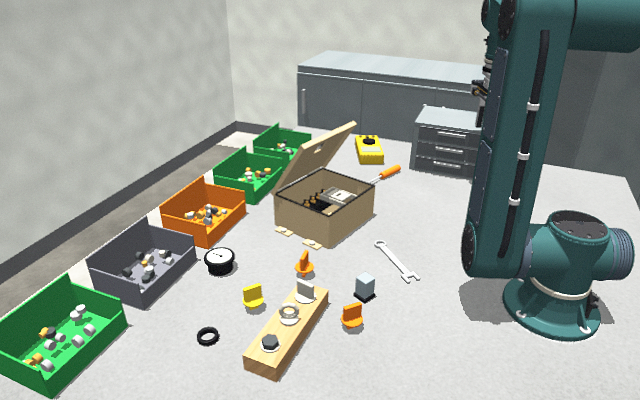

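View pics/wrist0.png

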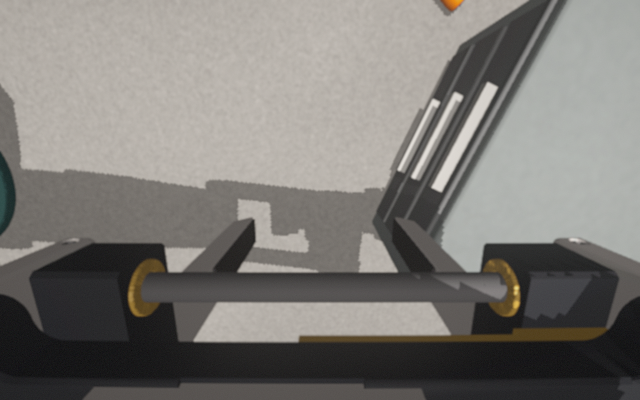

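```bash
cat > h.py <<'E'
from bench import robot
import cv2,numpy as np
from scipy.spatial.transform import Rotation as Ro
def TW(o):
    T=np.eye(4);T[:3,:3]=Ro.from_euler('xyz',o['ee_rot']).as_matrix();T[:3,3]=o['tool_pos'];return T
def c2w(n,o=None):
    i=robot.camera_info(n)
    if n=='wrist': return TW(o)@np.array(i['mount'])
    return np.linalg.inv(np.array(i['extrinsics']))
def cloud(n,d,o=None):
    i=robot.camera_info(n);K=np.array(i['K']);D=np.array(i['dist'])
    v,u=np.mgrid[0:400,0:640]
    p=cv2.undistortPoints(np.stack([u.ravel(),v.ravel()],1).astype(float)[:,None],K,D)[:,0]
    P=np.c_[p,np.ones(len(p))]*d.ravel()[:,None]
    T=c2w(n,o);W=P@T[:3,:3].T+T[:3,3];W[d.ravel()==0]=np.nan
    return W.reshape(400,640,3)
def proj(n,X,o=None):
    i=robot.camera_info(n);T=np.linalg.inv(c2w(n,o))
    return cv2.projectPoints(np.atleast_2d(np.array(X,float)),cv2.Rodrigues(T[:3,:3])[0],T[:3,3],np.array(i['K']),np.array(i['dist']))[0][:,0]
def crop(im,x0,y0,x1,y1,s,name):
    c=cv2.resize(im[y0:y1,x0:x1],None,fx=s,fy=s,interpolation=cv2.INTER_CUBIC);cv2.imwrite(name,c)
E
python3 - <<'E'
from h import *
S=cv2.imread('pics/scene0.png');D=cv2.imread('pics/side0.png')
crop(S,180,140,480,300,2.6,'pics/s1.png');crop(D,220,110,420,260,4,'pics/d1.png');crop(D,220,250,380,370,5,'pics/d2.png')
crop(S,350,180,480,270,6,'pics/s2.png')
W=cloud('scene',np.load('pics/scene0.npy'));V=cloud('side',np.load('pics/side0.npy'))
np.save('pics/W.npy',W);np.save('pics/V.npy',V)
for p in [(408,223),(432,228),(458,239),(405,245),(245,155),(310,190),(305,225),(240,208),(273,182)]: print('S',p,W[p[1],p[0]].round(3))
for p in [(306,288),(289,310),(270,340),(255,345),(355,123),(278,192),(330,240),(373,185),(277,218)]: print('D',p,V[p[1],p[0]].round(3))
E
```

```text
S (408, 223) [0.516 0.214 0.078]
S (432, 228) [0.499 0.284 0.063]
S (458, 239) [0.508 0.362 0.053]
S (405, 245) [0.539 0.22  0.004]
S (245, 155) [ 0.286 -0.455 -0.002]
S (310, 190) [ 0.639 -0.046  0.244]
S (305, 225) [ 0.563 -0.097  0.007]
S (240, 208) [ 0.661 -0.258  0.128]
S (273, 182) [ 0.491 -0.233  0.092]
D (306, 288) [0.501 0.222 0.072]
D (289, 310) [0.52  0.265 0.04 ]
D (270, 340) [0.512 0.366 0.056]
D (255, 345) [0.54  0.374 0.04 ]
D (355, 123) [ 0.558 -0.257  0.265]
D (278, 192) [ 0.718 -0.09   0.099]
D (330, 240) [ 0.541 -0.03   0.023]
D (373, 185) [ 0.486 -0.226  0.102]
D (277, 218) [ 0.714 -0.07   0.027]
```

View pics/s1.png

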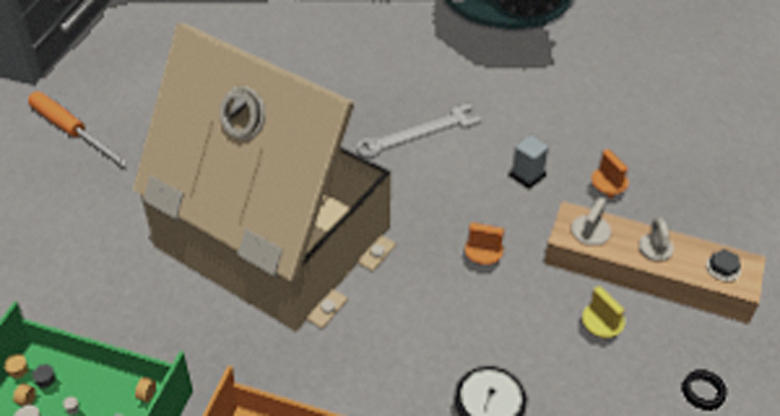

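View pics/d1.png

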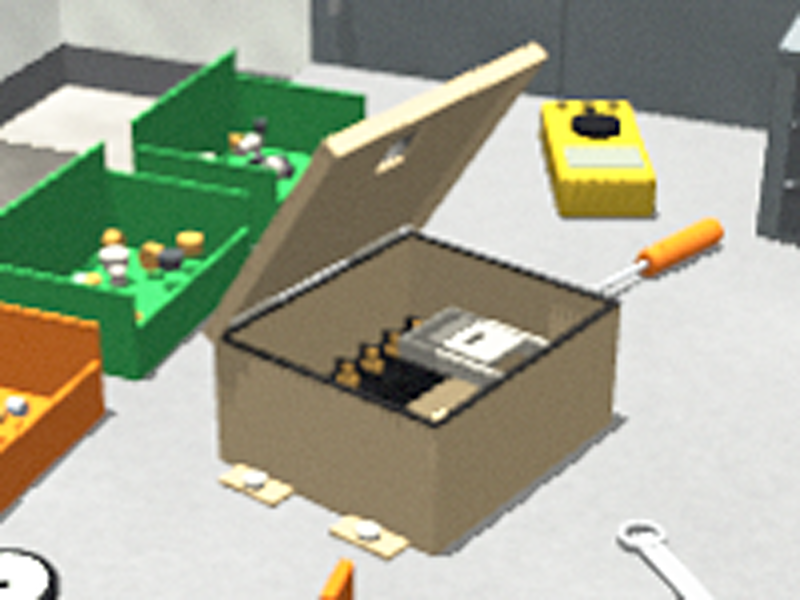

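View pics/d2.png

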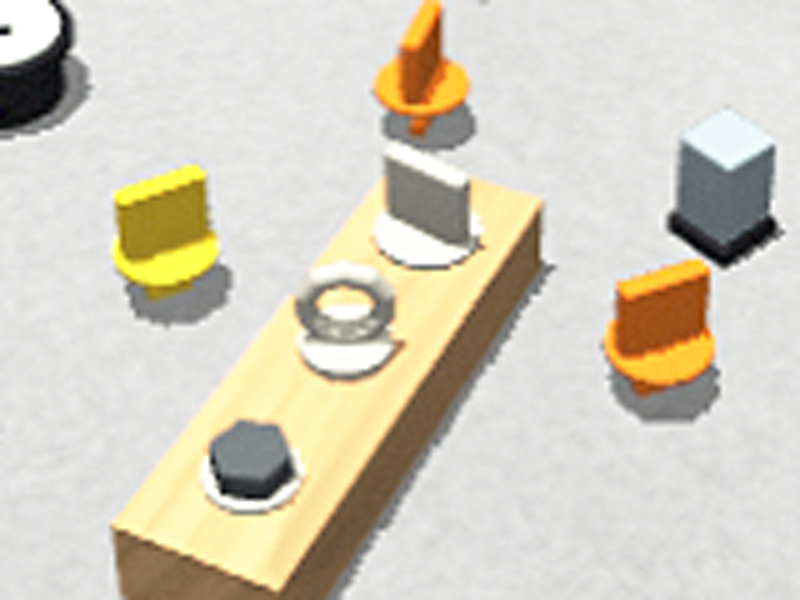

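View pics/s2.png

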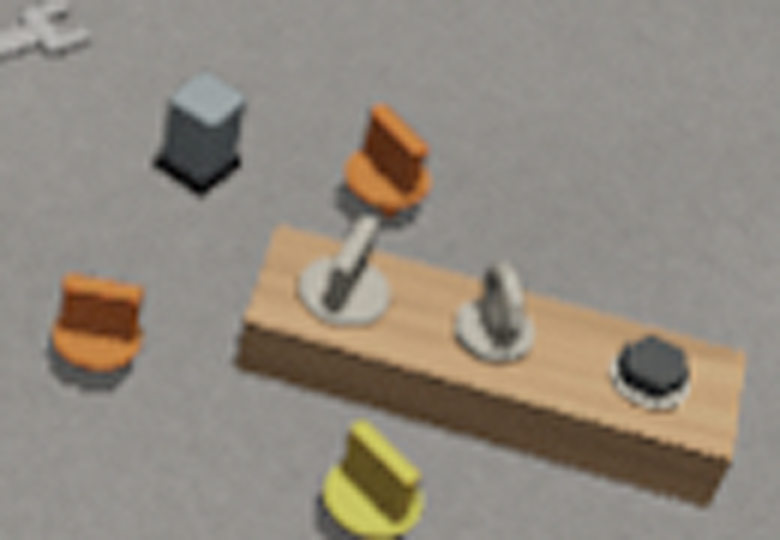

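```bash
cat > fit.py <<'E'
from h import *
from scipy.optimize import least_squares
def b2w(p,X):
    c,s=np.cos(p[2]),np.sin(p[2]);X=np.atleast_2d(X)
    return X@np.array([[c,s,0],[-s,c,0],[0,0,1]])+[p[0],p[1],0]
def cov(a,r,y,n=0): # r from axis toward free edge, n outward normal
    return [.099-r*np.cos(a)+n*np.sin(a),y,.1+r*np.sin(a)+n*np.cos(a)]
E
python3 - <<'E'
from fit import *
side=[((-.095,.11,.1),(329.3,216.3)),((.095,.11,.1),(275,194.5)),((-.095,-.11,.1),(373.8,184.5)),((.095,-.11,.1),(322.5,168)),
((-.095,.11,0),(329.3,248)),((.095,.11,0),(275,225.5)),((-.095,-.11,0),(373.8,215))]
sc=[((.095,.11,0),(294.2,266.5)),((-.095,.11,.1),(330,206.5)),((-.095,.11,0),(329.2,229)),((.095,-.11,0),(238.5,231.5))]
cs=[((.201,-.114,.003),(250,149.6)),((.201,.114,.003),(315.4,178.8)),((.002,.114,.003),(293.5,247)),((.002,-.114,.003),(232.7,212.3))]
def f(p,out=False):
    a=proj('side',b2w(p,[x for x,_ in side]))-[u for _,u in side]
    b=proj('scene',b2w(p,[x for x,_ in sc]))-[u for _,u in sc]
    c=proj('scene',b2w(p,[cov(p[3],x[0],x[1],x[2]) for x,_ in cs]))-[u for _,u in cs]
    if out: print(a.round(1).tolist(),'\n',b.round(1).tolist(),'\n',c.round(1).tolist())
    return np.r_[a.ravel(),b.ravel(),c.ravel()]
r=least_squares(f,[.6,-.13,-.3,.8],loss='soft_l1');p=r.x;f(p,1);print(p)
# stud: top of wing etc. from depth clouds
for n in 'WV':
    A=np.load(f'pics/{n}.npy').reshape(-1,3)
    m=(A[:,2]>.07)&(A[:,2]<.085)&(abs(A[:,0]-.51)<.05)&(abs(A[:,1]-.215)<.035);q=A[m];print(n,m.sum(),q.mean(0),q.min(0),q.max(0))
    u,s,v=np.linalg.svd(q[:,:2]-q[:,:2].mean(0));print(v[0],np.arctan2(v[0][1],v[0][0]))
    m=(A[:,2]>.032)&(A[:,2]<.042)&(abs(A[:,0]-.51)<.1)&(abs(A[:,1]-.29)<.15);q=A[m].astype(np.float32)[:,:2];print(cv2.minAreaRect(q))
E
```

```text
[[0.6, 0.4], [-1.4, -0.3], [2.0, 0.6], [-0.0, -0.7], [-0.2, 1.4], [0.1, -0.2], [-0.4, 0.3]] 
 [[-0.2, 0.7], [0.3, -1.4], [0.7, -2.2], [0.4, 3.1]] 
 [[-0.0, -0.6], [0.2, 0.2], [-1.7, 0.0], [-1.6, 0.3]]
[ 0.60097471 -0.1523146  -0.27446961  0.94868516]
W 46 [0.50850956 0.21293385 0.07808996] [0.48735328 0.2060693  0.07012549] [0.52647446 0.22105962 0.08410838]
[ 0.9782787  -0.20729395] -0.20880801002652102Traceback (most recent call last):
  File "<stdin>", line 18, in <module>
cv2.error: OpenCV(4.12.0) /io/opencv/modules/imgproc/src/convhull.cpp:143: error: (-215:Assertion failed) total >= 0 && (depth == CV_32F || depth == CV_32S) in function 'convexHull'
```

```bash
cat >> fit.py <<'E'
BOX=[0.60097471,-0.1523146,-0.27446961]
def row(xyz,yaw=None,o=None):
    o=o or robot.get_obs();T=TW(o)
    d=T[:3,:3].T@(np.array(xyz)-T[:3,3])*100
    s=0
    if yaw is not None: s=-(yaw-o['ee_rot'][2]); s=(s+np.pi)%(2*np.pi)-np.pi
    return np.r_[d,s].round(3).tolist()
E
python3 - <<'E'
from fit import *
o=robot.get_obs()
print(row(o['tool_pos']+[0,0,.12]))
W=b2w(BOX,[.03,.045,.325])[0];print(W,row(W,-1.845))
for a in [1.05,.95,.85,.75,.65,.55,.45,.35,.25,.15,.1,.05,0]:
    c=cov(a,.185,.045,.003);c[0]+=.008;W=b2w(BOX,c)[0];print(a,W.round(3),row(W,-1.845))
E
```

```text
[-0.021, -0.002, -12.0, 0.0]
[ 0.64204842 -0.11713008  0.325     ] [-18.545, -54.148, -12.002, 0.686]
1.05 [ 0.63  -0.114  0.262] [-19.323, -53.184, -5.697, 0.686]
0.95 [ 0.615 -0.109  0.252] [-20.318, -51.967, -4.722, 0.686]
0.85 [ 0.601 -0.106  0.241] [-21.246, -50.832, -3.594, 0.686]
0.75 [ 0.588 -0.102  0.228] [-22.097, -49.789, -2.326, 0.686]
0.65 [ 0.576 -0.099  0.214] [-22.864, -48.85, -0.93, 0.686]
0.55 [ 0.566 -0.096  0.199] [-23.539, -48.023, 0.58, 0.686]
0.45 [ 0.557 -0.093  0.183] [-24.115, -47.316, 2.19, 0.686]
0.35 [ 0.55  -0.091  0.166] [-24.586, -46.738, 3.882, 0.686]
0.25 [ 0.544 -0.09   0.149] [-24.947, -46.292, 5.64, 0.686]
0.15 [ 0.541 -0.089  0.131] [-25.195, -45.985, 7.447, 0.686]
0.1 [ 0.539 -0.088  0.121] [-25.276, -45.884, 8.363, 0.686]
0.05 [ 0.538 -0.088  0.112] [-25.328, -45.819, 9.284, 0.686]
0 [ 0.538 -0.088  0.103] [-25.351, -45.789, 10.208, 0.686]
```

```bash
python3 -m inch '0 0 -6 0 1; 0 0 -12 0 1; 0 0 -12 0.1 1; -3 -9 -12 0.2 1; -5 -15 -12 0.3 1; -7 -20 -12 0.4 1; -9 -25 -12 0.5 1; -11 -30 -12 0.6 1; -12.5 -35 -12 0.686 1; -14 -40 -12 0.686 1; -15.5 -44 -12 0.686 1; -17 -48 -12 0.686 1; -18 -52 -12 0.686 1; -18.5 -54.1 -12 0.686 1; -18.5 -54.1 -12 0.686 1; -18.5 -54.1 -12 0.686 1'
python3 - <<'E'
from fit import *
o=robot.get_obs();print(o['tool_pos'],o['ee_rot'],o['wrist_force'])
im,d=robot.snapshot('side');cv2.imwrite('pics/side1.png',im)
for a in [1.05,.95,.85,.75,.65,.55,.45,.35,.25,.15,.1,.05,0]:
    c=cov(a,.185,.045,.003);c[0]+=.008;W=b2w(BOX,c)[0];print(a,W.round(3),row(W,-1.845))
E
```

```text
time: 1.48
tool_pos: [0.6202, -0.1358, 0.3245]
ee_rot: [3.14, 0.001, -1.845]
wrist_force: [-0.1, -0.2, 0.5]
width: 0.0009
[ 0.62019687 -0.13581473  0.32452595] [ 3.14001624e+00  1.30285025e-03 -1.84475945e+00] [-0.06041905 -0.24388618  0.53505189]
1.05 [ 0.63  -0.114  0.262] [-1.645, -0.093, 5.963, 0.009]
0.95 [ 0.615 -0.109  0.252] [-1.653, 1.477, 6.942, 0.009]
0.85 [ 0.601 -0.106  0.241] [-1.659, 2.941, 8.072, 0.009]
0.75 [ 0.588 -0.102  0.228] [-1.662, 4.285, 9.342, 0.009]
0.65 [ 0.576 -0.099  0.214] [-1.664, 5.495, 10.74, 0.009]
0.55 [ 0.566 -0.096  0.199] [-1.663, 6.56, 12.253, 0.009]
0.45 [ 0.557 -0.093  0.183] [-1.66, 7.468, 13.864, 0.009]
0.35 [ 0.55  -0.091  0.166] [-1.655, 8.211, 15.557, 0.009]
0.25 [ 0.544 -0.09   0.149] [-1.649, 8.782, 17.317, 0.009]
0.15 [ 0.541 -0.089  0.131] [-1.64, 9.174, 19.124, 0.009]
0.1 [ 0.539 -0.088  0.121] [-1.635, 9.301, 20.04, 0.009]
0.05 [ 0.538 -0.088  0.112] [-1.629, 9.383, 20.962, 0.009]
0 [ 0.538 -0.088  0.103] [-1.623, 9.419, 21.886, 0.009]
```

View pics/side1.png

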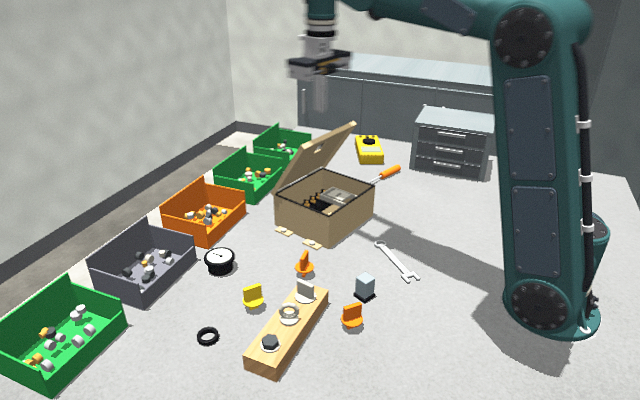

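```bash
python3 -m inch '-1.6 -0.1 3 0 1; -1.6 -0.1 5.5 0 1; -1.65 -0.1 6 0 1; -1.65 0.7 6.45 0 1; -1.65 1.1 6.7 0 1; -1.65 1.5 6.94 0 1; -1.65 1.85 7.2 0 1; -1.65 2.2 7.5 0 1; -1.65 2.55 7.78 0 1; -1.65 2.94 8.07 0 1; -1.65 3.6 8.7 0 1; -1.65 4.28 9.34 0 1; -1.65 4.9 10 0 1; -1.65 5.5 10.74 0 1'
python3 - <<'E'
from fit import *
o=robot.get_obs();print(o['tool_pos'],o['ee_rot'],o['wrist_force'])
im,d=robot.snapshot('side');crop(im,240,60,420,260,3,'pics/side2.png')
for a in [.55,.45,.35,.25,.15,.1,.05,0]:
    c=cov(a,.185,.045,.003);c[0]+=.008;W=b2w(BOX,c)[0];print(a,W.round(3),row(W,-1.845))
E
```

```text
time: 2.7
tool_pos: [0.5759, -0.0989, 0.2147]
ee_rot: [3.141, 0.007, -1.836]
wrist_force: [2.5, -1.8, 0.9]
width: 0.0004
[ 0.57587652 -0.09890688  0.21466806] [ 3.14061197  0.00658778 -1.83636385] [ 2.51109791 -1.80014739  0.86951725]
0.55 [ 0.566 -0.096  0.199] [-0.024, 0.847, 1.369, 0.009]
0.45 [ 0.557 -0.093  0.183] [-0.021, 1.751, 2.983, 0.009]
0.35 [ 0.55  -0.091  0.166] [-0.017, 2.489, 4.678, 0.009]
0.25 [ 0.544 -0.09   0.149] [-0.01, 3.054, 6.439, 0.009]
0.15 [ 0.541 -0.089  0.131] [-0.002, 3.44, 8.248, 0.009]
0.1 [ 0.539 -0.088  0.121] [0.003, 3.565, 9.165, 0.009]
0.05 [ 0.538 -0.088  0.112] [0.009, 3.644, 10.086, 0.009]
0 [ 0.538 -0.088  0.103] [0.015, 3.677, 11.011, 0.009]
```

View pics/side2.png

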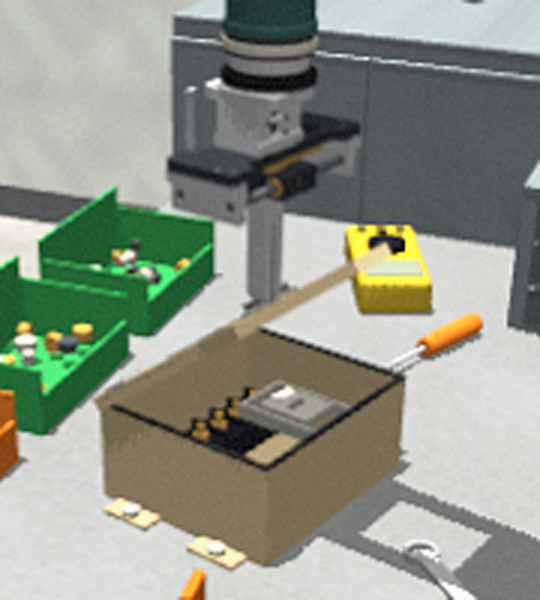

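```bash
python3 -m inch '0 0.4 0.7 0 1; 0 0.85 1.37 0 1; 0 1.3 2.2 0 1; 0 1.75 3 0 1; 0 2.1 3.8 0 1; 0 2.5 4.7 0 1; 0 2.8 5.6 0 1; 0 3.05 6.4 0 1; 0 3.25 7.3 0 1; 0 3.45 8.2 0 1; 0 3.5 8.7 0 1; 0 3.56 9.1 0 1; 0 3.6 9.4 0 1; 0 3.6 9.6 0 1'
python3 - <<'E'
from fit import *
for a in [.1,.05,0]:
    c=cov(a,.185,.045,.003);c[0]+=.008;W=b2w(BOX,c)[0];print(a,W.round(3),row(W,-1.845))
E
```

```text
time: 3.92
tool_pos: [0.5384, -0.0879, 0.1165]
ee_rot: [3.134, 0.007, -1.836]
wrist_force: [-0.2, -0.3, 1.9]
width: 0.0002
0.1 [ 0.539 -0.088  0.121] [-0.003, -0.09, -0.496, 0.009]
0.05 [ 0.538 -0.088  0.112] [0.003, -0.012, 0.426, 0.009]
0 [ 0.538 -0.088  0.103] [0.008, 0.019, 1.35, 0.009]
```

```bash
python3 -m inch '0 0 0.3 0 1; 0 0 0.6 0 1; 0 0 0.8 0 1; 0 0 1 0 1; 0 0 1.1 0 1'; python3 -m inch '0 0 0.1 0 1; 0 0 0.2 0 1; 0 0 0.25 0 1'
```

```text
time: 4.33
tool_pos: [0.538, -0.0878, 0.1051]
ee_rot: [3.133, 0.007, -1.836]
wrist_force: [-0.9, -0.2, 1.6]
width: 0.0006
time: 4.58
tool_pos: [0.538, -0.0878, 0.1033]
ee_rot: [3.134, 0.007, -1.836]
wrist_force: [-2.7, 0.5, 5.7]
width: 0.0005
```

```bash
python3 -m inch '0 0 0.06 0 1; 0 0 0.1 0 1; 0 0 0.1 0 1'; python3 -m inch '0 0 0.06 0 1; 0 0 0.1 0 1; 0 0 0.1 0 1'
```

```text
time: 4.83
tool_pos: [0.538, -0.0878, 0.1033]
ee_rot: [3.134, 0.006, -1.836]
wrist_force: [-2.8, 0.4, 6.6]
width: 0.0008
time: 5.08
tool_pos: [0.538, -0.0878, 0.1032]
ee_rot: [3.135, 0.006, -1.836]
wrist_force: [-4.5, -0.2, 6.3]
width: 0.0004
```

```bash
python3 -m inch '0 0 -1.5 0 1; 0 0 -3 0 1; 4.5 3.3 -3 0 1; 4.5 3.3 -3 0 1; 4.5 3.3 -3 0 1; 4.5 3.3 -3 0 1'
cat > look.py <<'E'
import sys
from fit import *
def look(tag):
    o=robot.get_obs();im,d=robot.snapshot('wrist');cv2.imwrite(f'pics/{tag}.png',im);np.savez(f'pics/{tag}.npz',im=im,d=d,tp=o['tool_pos'],er=o['ee_rot']);return o,im,d
E
python3 - <<'E'
from look import *
o,im,d=look('w1')
c=b2w(BOX,[-.045,0,.1145])[0];u=proj('wrist',c,o)[0];print(u)
crop(im,int(u[0])-60,int(u[1])-45,int(u[0])+60,int(u[1])+45,6.5,'pics/w1c.png')
im,d=robot.snapshot('side');crop(im,240,60,420,260,3,'pics/side3.png')
E
```

```text
time: 5.58
tool_pos: [0.4944, -0.123, 0.1326]
ee_rot: [3.135, 0.007, -1.838]
wrist_force: [0.3, 0.4, -0.3]
width: 0.0003
[324.27301183 131.9493239 ]
```

View pics/w1c.png

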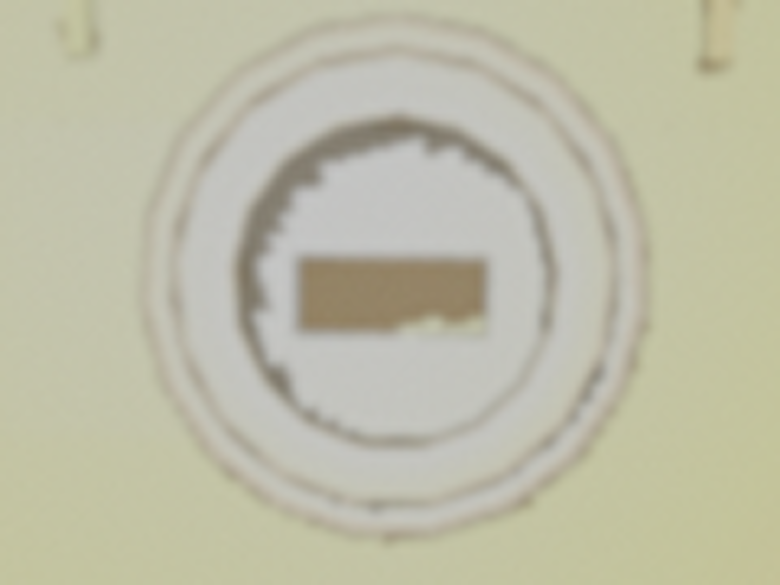

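View pics/w1.png

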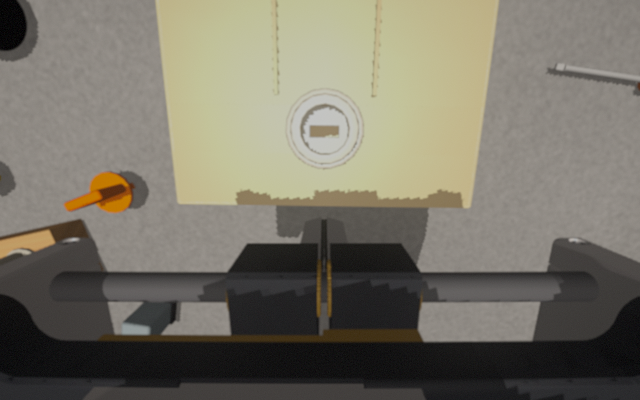

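View pics/side3.png

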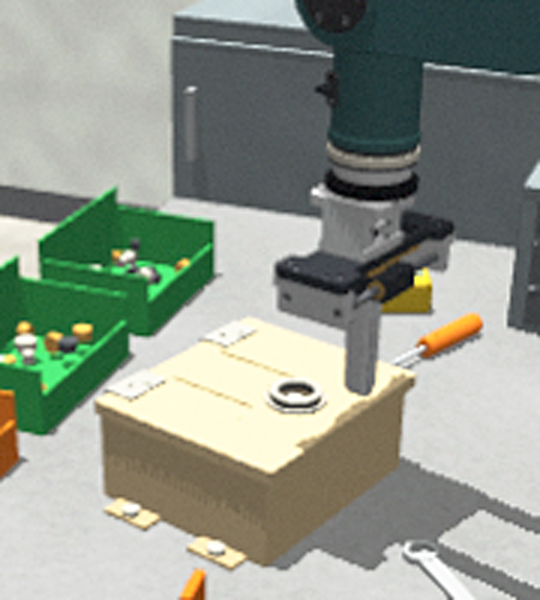

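```bash
cat >> fit.py <<'E'
def unproj(u,z,o):
    i=robot.camera_info('wrist');p=cv2.undistortPoints(np.array(u,float).reshape(-1,1,2),np.array(i['K']),np.array(i['dist']))[:,0]
    T=c2w('wrist',o);r=np.c_[p,np.ones(len(p))]@T[:3,:3].T
    return T[:3,3]+r*((z-T[2,3])/r[:,2])[:,None]
E
python3 - <<'E'
from fit import *
Z=np.load('pics/w1.npz');o=dict(tool_pos=Z['tp'],ee_rot=Z['er']);im=Z['im'];d=Z['d']
print('depth slot plate',d[125,324],d[131,324],d[120,310])
W=cloud('wrist',d,o);print('heights',W[124,324],W[138,324],W[128,304],W[150,324],W[180,240],W[180,420])
hsv=cv2.cvtColor(im,cv2.COLOR_BGR2HSV)
sub=hsv[115:145,300:350];
m=(sub[...,1]>60).astype(np.uint8);n,l,s,c=cv2.connectedComponentsWithStats(m);print(s)
k=l[16,24];pts=np.argwhere(l==k)[:,::-1].astype(np.float32)+[300,115];print(cv2.minAreaRect(pts.astype(np.float32)))
f=lambda a:((np.array(a)+.5)/6.5-.5+[264,86])
sl=unproj(f([[298,258],[487,258],[487,331],[298,331]]),.1,o);print(sl, sl.mean(0))
e=sl[1]-sl[0];e2=sl[2]-sl[3];print('yaw tool x slot',np.arctan2(e[1],e[0]),np.arctan2(e2[1],e2[0]),o['ee_rot'],np.linalg.norm(e))
cu=unproj(f([[240,281],[553,281],[396.5,117],[396.5,445]]),.1145,o);cc=np.array([(cu[0]+cu[1])[:2]/2,(cu[2]+cu[3])[:2]/2]).mean(0);print('cup',cc,'prior',b2w(BOX,[-.045,0,.1145]))
print(np.linalg.norm(cu[1]-cu[0]),np.linalg.norm(cu[3]-cu[2]))
dv=sl.mean(0)[:2]-cc;a=BOX[2];print('slot-cup in box',[dv@[np.cos(a),np.sin(a)],dv@[-np.sin(a),np.cos(a)]])
E
```

```text
depth slot plate 0.20426326 0.3000744 0.20307451
heights [nan nan nan] [ 0.55337835 -0.13866336  0.09975021] [ 0.56432234 -0.12626613  0.10070698] [ 0.54482677 -0.13633905  0.10054076] [ 0.54003472 -0.0683418   0.10359895] [ 0.50397824 -0.20117718  0.10347891]
[[   0    0   50   30 1266]
 [  11   11   27   10  234]]
((324.0, 130.5), (9.0, 26.0), 90.0)
[[ 0.56517385 -0.1306539   0.1       ]
 [ 0.55949014 -0.15148595  0.1       ]
 [ 0.55159233 -0.14943575  0.1       ]
 [ 0.55732158 -0.12841344  0.1       ]] [ 0.55839448 -0.13999726  0.1       ]
yaw tool x slot -1.837148421135046 -1.8368667413989515 [ 3.13477873  0.00717277 -1.83786043] 0.021593486395675175
cup [ 0.55949403 -0.14083065] prior [[ 0.5576591  -0.14011796  0.1145    ]]
0.03340320610194348 0.034060742330824845
slot-cup in box [np.float64(-0.0012842785657059947), np.float64(0.0005041792571001982)]
```

Run:
```python
from fit import *
print(row([.444,.228,.2],-1.78),row([.444,.228,.135],-1.78))
```

```text
[-32.528, 14.152, -6.405, -0.056] [-32.481, 14.106, 0.095, -0.056]
```

```bash
python3 -m inch '0 0 -3.5 0 1; 0 0 -6.4 0 0.8; -4 1.8 -6.4 0 0.55; -8 3.6 -6.4 0 0.55; -12 5.3 -6.4 0 0.55; -16 7 -6.4 0 0.55; -20 9 -6.4 -0.05 0.55; -24 10.7 -6.4 -0.05 0.55; -28 12.5 -6.4 -0.05 0.55; -31 13.6 -5 -0.05 0.55; -32.5 14.1 -2 -0.05 0.55; -32.5 14.1 0 -0.05 0.55; -32.5 14.1 0 -0.05 0.55; -32.5 14.1 0 -0.05 0.55; -32.5 14.1 0 -0.05 0.55'
python3 - <<'E'
from look import *
o,im,d=look('w2');print(o['tool_pos'],o['ee_rot'],o['joint_positions'])
c=[.5085,.214,.08];u=proj('wrist',c,o)[0];print(u)
crop(im,int(u[0])-70,int(u[1])-50,int(u[0])+70,int(u[1])+50,5.5,'pics/w2c.png');print(int(u[0])-70,int(u[1])-50)
W=cloud('wrist',d,o).reshape(-1,3);q=W[(W[:,2]>.07)&(W[:,2]<.09)&(abs(W[:,0]-.51)<.04)&(abs(W[:,1]-.215)<.03)]
print(len(q),np.median(q[:,2]),cv2.minAreaRect(q[:,:2].astype(np.float32)*1000))
E
```

```text
time: 6.93
tool_pos: [0.4449, 0.2284, 0.137]
ee_rot: [3.136, 0.008, -1.786]
wrist_force: [-0.6, 0.9, -0.4]
width: 0.0422
[0.4449278  0.22838267 0.1370398 ] [ 3.13618354  0.0083413  -1.78637672] [ 3.53799367e-01 -9.59616620e-04  1.59832541e+00  9.94491011e-03
  1.54428714e+00  2.13988963e+00]
[325.36061526 132.29951841]
255 82
557 0.07971845734889199 ((504.91351318359375, 213.76132202148438), (9.370298385620117, 39.687503814697266), 77.54771423339844)
```

View pics/w2c.png

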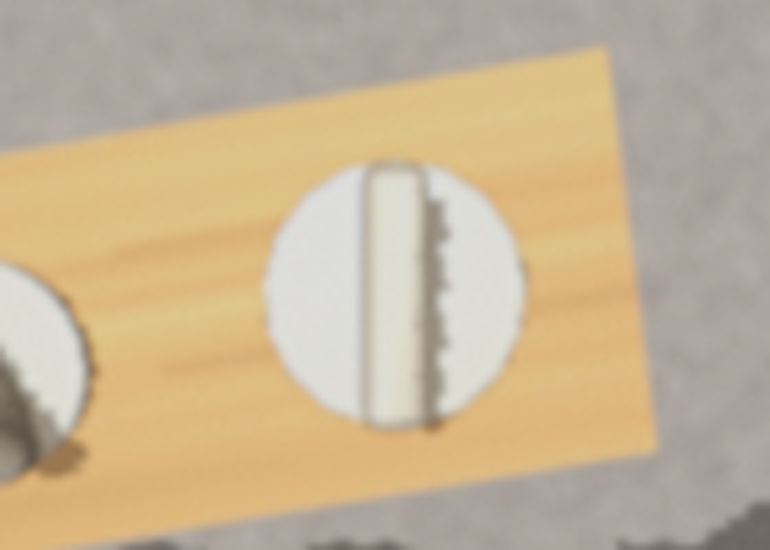

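View pics/w2.png

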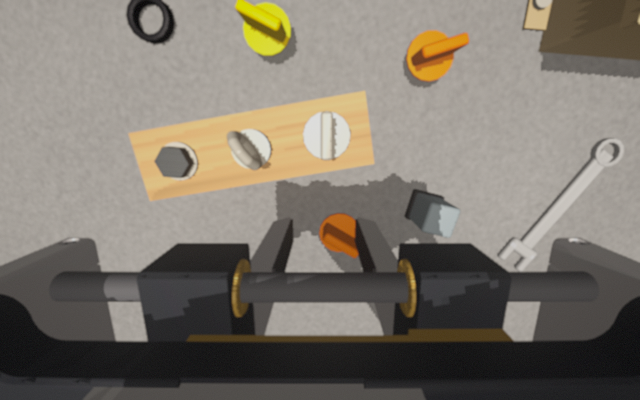

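Run:
```python
from fit import *
o=robot.get_obs()
c=unproj([[326.6,135.2]],.08,o)[0];print(c)
for z in [.137,.047]: print(row([c[0],c[1],z],-1.788))
```

```text
[0.50651378 0.21328679 0.08      ]
[0.145, -6.288, 0.046, 0.001]
[0.228, -6.325, 9.045, 0.001]
```

```bash
python3 -m inch '0.1 -3 0 0 0.55; 0.2 -6.2 0 0 0.55; 0.2 -6.25 1 0 0.55; 0.2 -6.25 4 0 0.55; 0.2 -6.25 6.5 0 0.55; 0.2 -6.25 8.2 0 0.55; 0.2 -6.25 8.7 0 0.55; 0.2 -6.25 8.9 0 0.55; 0.2 -6.25 8.9 0 0.55'
python3 - <<'E'
from look import *
o,im,d=look('w3');crop(im,230,130,430,280,4,'pics/w3c.png');print(o['wrist_force'])
E
```

```text
time: 7.73
tool_pos: [0.5067, 0.2136, 0.0497]
ee_rot: [3.139, 0.01, -1.788]
wrist_force: [1.1, -0.7, 0.5]
width: 0.0425
[ 1.0572507  -0.72435431  0.50550114]
```

View pics/w3c.png

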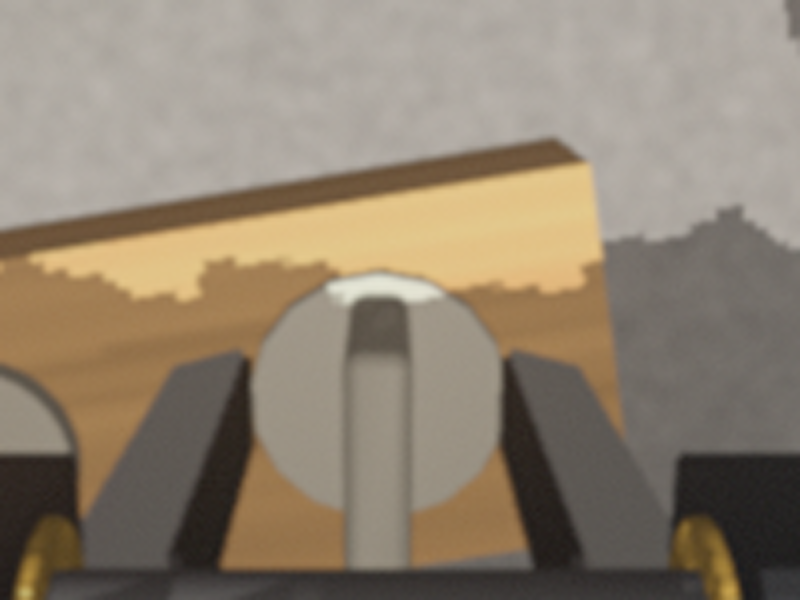

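```bash
python3 -m inch '0 0 0.15 0 0.55; 0 0 0.25 0 0.7; 0 0 0.25 0 0.9; 0 0 0.25 0 1; 0 0 0.25 0 1; 0 0 0.25 0 1; 0 0 0.25 0 1'; python3 -m inch '0 0 -1 0 1; 0 0 -3 0 1; 0 0 -6 0 1; 0 0 -9 0 1; 0 0 -12 0 1; 0 0 -12 0 1; 0 0 -12 0 1'
python3 - <<'E'
from look import *
o,im,d=look('w4');crop(im,230,130,430,280,4,'pics/w4c.png');print(o['tool_pos'],o['ee_rot'],o['wrist_force'])
im,d=robot.snapshot('side');cv2.imwrite('pics/side4.png',im);u=proj('side',o['tool_pos'])[0].astype(int);print(u);crop(im,u[0]-50,u[1]-50,u[0]+50,u[1]+50,6,'pics/side4c.png')
E
```

```text
time: 8.37
tool_pos: [0.5072, 0.2137, 0.0481]
ee_rot: [3.141, 0.01, -1.787]
wrist_force: [0.7, -0.4, -0.3]
width: 0.0096
time: 8.95
tool_pos: [0.5083, 0.2129, 0.1709]
ee_rot: [-3.138, 0.013, -1.787]
wrist_force: [0.0, -0.5, -1.5]
width: 0.0096
[0.50833121 0.21292718 0.17087801] [-3.13786101  0.01316517 -1.78730868] [ 0.01834827 -0.47288072 -1.48237592]
[303 245]
```

View pics/w4c.png

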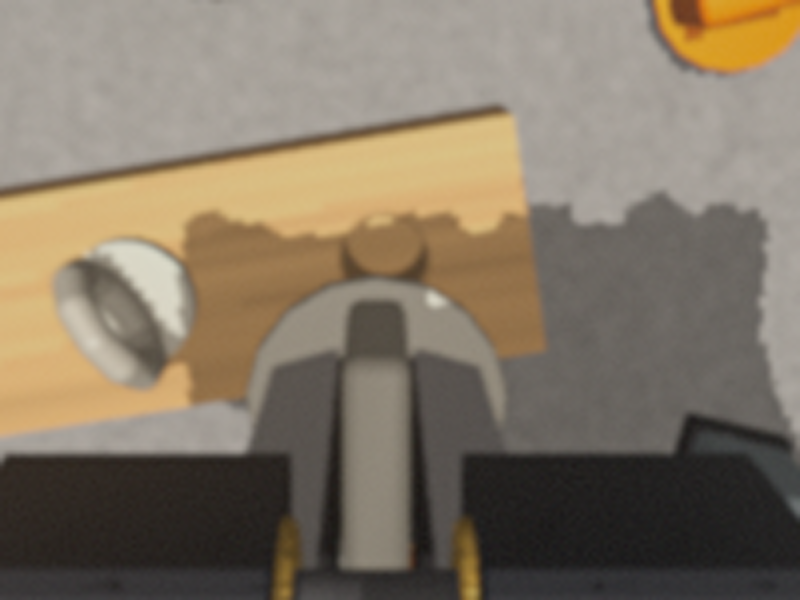

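View pics/side4c.png

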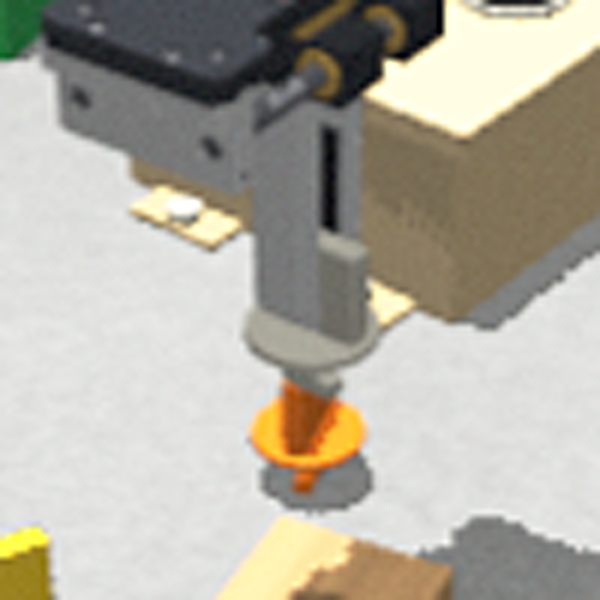

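Run:
```python
from fit import *
def ld(t):
    Z=np.load(f'pics/{t}.npz');return dict(tool_pos=Z['tp'],ee_rot=Z['er'])
def circ(o,pts,z):
    q=unproj(pts,z,o)[:,:2]
    r=least_squares(lambda p:np.hypot(*(q-p[:2]).T)-p[2],[*q.mean(0),.023]);return r.x,r.fun
f=lambda a,x0,y0,s:((np.array(a)+.5)/s-.5+[x0,y0])
o=ld('w2')
print('w2 flange',circ(o,f([[265,295],[526,295],[311,194],[482,194],[300,379],[485,382]],255,82,5.5),.044))
print('w2 wing',unproj(f([[397,162],[395,427],[365,295],[427,295]],255,82,5.5),.08,o)[:,:2])
o=ld('w3');
print('w3 flange',circ(o,f([[252,390],[502,390],[378,270],[300,300],[460,300],[290,470],[465,470]],230,130,4),.044),o)
T=TW(o)
# finger tips corners predicted in w3
w=.0425/2
for x,y in [(-w,-.008),(w,-.008),(-w-.0125,-.008),(w+.0125,-.008)]:
    X=(T@[x,y,0,1])[:3];u=proj('wrist',X,o)[0];print(x,y,'crop px',(u-[230,130]+.5)*4-.5)
```

```text
w2 flange (array([0.50570295, 0.21362426, 0.02248766]), array([ 3.21085036e-04,  3.97061879e-04, -2.83836389e-04, -5.35208271e-05,
       -3.24553988e-05, -3.48334300e-04]))
w2 wing [[0.52485957 0.20927224]
 [0.48645259 0.21786229]
 [0.50695267 0.21810187]
 [0.50494789 0.20890186]]
w3 flange (array([0.50672124, 0.21384727, 0.02185006]), array([ 3.68275415e-04,  1.04903040e-04,  1.35635617e-04, -4.75184736e-04,
        9.54444614e-05, -4.69112657e-05, -1.82162529e-04])) {'tool_pos': array([0.50667969, 0.21361495, 0.04968503]), 'ee_rot': array([ 3.1390963 ,  0.01018117, -1.78781481])}
-0.02125 -0.008 crop px [253.76776783 357.57087575]
0.02125 -0.008 crop px [503.70763943 357.77668496]
-0.03375 -0.008 crop px [180.30148804 357.48796301]
0.03375 -0.008 crop px [577.16605609 357.81475601]
```

Run:
```python
from fit import *
print(row([.542,-.2036,.168],-.266))
```

```text
[39.844, -12.43, -0.535, -1.521]
```

```bash
python3 -m inch '2.5 -0.8 -1.5 -0.1 1; 5 -1.6 -1.5 -0.2 1; 8 -2.5 -1.5 -0.32 1; 11 -3.5 -1.5 -0.44 1; 14 -4.5 -1.5 -0.56 1; 17 -5.4 -1.5 -0.68 1; 20 -6.3 -1.5 -0.8 1; 23 -7.2 -1.5 -0.92 1; 26 -8.1 -1.5 -1.04 1; 29 -9 -1.5 -1.16 1; 32 -10 -1.5 -1.28 1; 35 -11 -1.3 -1.4 1; 38 -12 -1 -1.52 1; 39.8 -12.4 -0.5 -1.521 1; 39.8 -12.4 -0.5 -1.521 1; 39.8 -12.4 -0.5 -1.521 1; 39.8 -12.4 -0.5 -1.521 1'
python3 - <<'E'
from look import *
o,im,d=look('w5');print(o['tool_pos'],o['ee_rot'],o['joint_positions'])
c=[.5592,-.14,.1];u=proj('wrist',c,o)[0];print(u,int(u[0])-60,int(u[1])-45)
crop(im,int(u[0])-60,int(u[1])-45,int(u[0])+60,int(u[1])+45,6.5,'pics/w5c.png')
crop(im,230,130,430,280,4,'pics/w5d.png')
E
```

```text
time: 10.47
tool_pos: [0.5411, -0.202, 0.166]
ee_rot: [-3.131, 0.007, -0.266]
wrist_force: [-0.5, -0.5, -0.1]
width: 0.01
[ 0.54107289 -0.20199979  0.16595144] [-3.13099825  0.00694774 -0.26630429] [-0.46098769  0.16524836  1.362157    0.00906257  1.6230512  -0.19421335]
[325.38094508 134.65456757] 265 89
```

View pics/w5c.png

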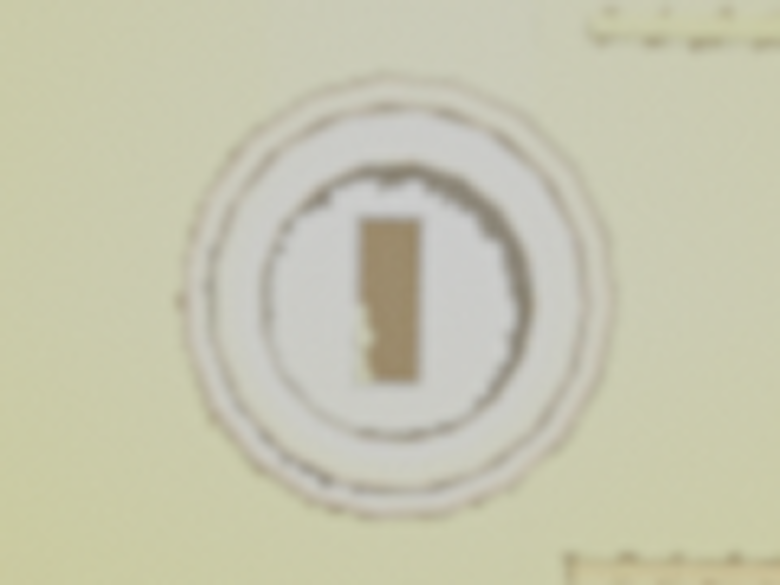

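View pics/w5d.png

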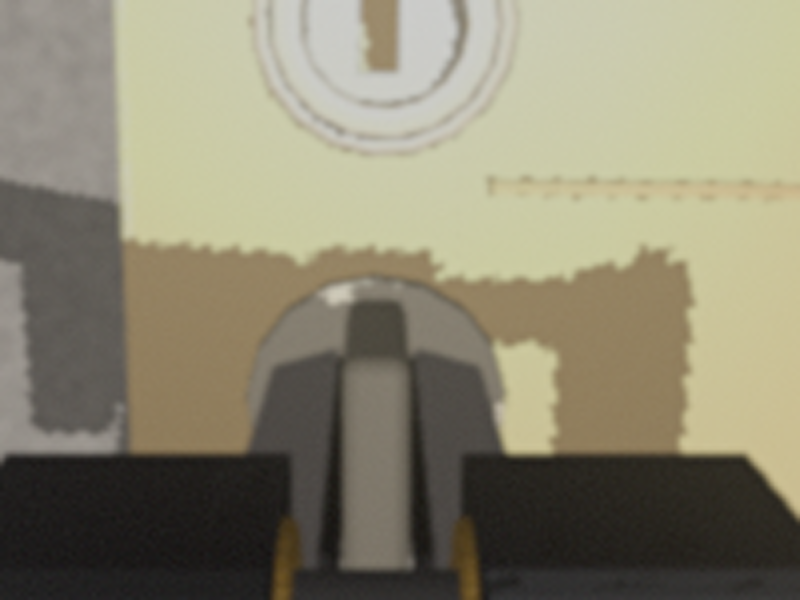

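Run:
```python
from fit import *
def ld(t):
    Z=np.load(f'pics/{t}.npz');return dict(tool_pos=Z['tp'],ee_rot=Z['er'])
f=lambda a,x0,y0,s:((np.array(a)+.5)/s-.5+[x0,y0])
def circ(T,o,pts,z):
    q=unproj(pts,z,o)
    q=((q-T[:3,3])@T[:3,:3])[:,:2]
    r=least_squares(lambda p:np.hypot(*(q-p[:2]).T)-.023,[*q.mean(0)]);return r.x,r.fun
o5=ld('w5');o1=ld('w1')
L5=unproj(f([[389.5,299.5]],265,89,6.5),.1,o5)[0];L1=unproj(f([[392.5,294.5]],264,86,6.5),.1,o1)[0]
print(L1,L5)
c,s=np.cos,np.sin
# L=L_i+R_i e
R=[TW(o)[:2,:2] for o in (o1,o5)]
e=np.linalg.solve(R[0]-R[1],(L5-L1)[:2]);print('e tool',e,'L',L1[:2]+R[0]@e,L5[:2]+R[1]@e)
# stud in tool frame from w4/w5 flange top (tool z ~ +.0041)
for t,p in [('w4',[[248,400],[505,400],[378,281],[300,308],[455,308]]),('w5',[[247,400],[503,400],[375,276],[300,305],[450,305]])]:
    o=ld(t);T=TW(o);z=o['tool_pos'][2]-.0041
    print(t,circ(T,o,f(p,230,130,4),z))
```

```text
[ 0.55868599 -0.14069213  0.1       ] [ 0.55846048 -0.1397983   0.1       ]
e tool [-0.0001748   0.00062777] L [ 0.55812661 -0.1403579 ] [ 0.55812661 -0.1403579 ]
w4 (array([0.00022537, 0.00248385]), array([-2.99593096e-04, -4.26888365e-04,  3.20917894e-04, -2.67656677e-04,
       -5.46021891e-05]))
w5 (array([-7.95242576e-05,  2.01192045e-03]), array([-0.00047343, -0.00049449,  0.00069009, -0.00040283, -0.00036715]))
```

Run:
```python
from fit import *
def ld(t):
    Z=np.load(f'pics/{t}.npz');return dict(tool_pos=Z['tp'],ee_rot=Z['er'])
f=lambda a,x0,y0,s:((np.array(a,float)+.5)/s-.5+[x0,y0])
o1=ld('w1')
P=[[298,258],[487,258],[487,331],[298,331],[392.5,294.5]]
print(unproj(f(P,264,86,6.5),.1,o1)); print(unproj(f(P[4:],264,86,6.5),.1,o1))
print(proj('wrist',unproj(f(P,264,86,6.5),.1,o1),o1)-f(P,264,86,6.5))
i=robot.camera_info('wrist');q=f(P,264,86,6.5)
print(cv2.undistortPoints(q[:,None],np.array(i['K']),np.array(i['dist']))[:,0]-np.c_[(q[:,0]-i['K'][0][2])/i['K'][0][0],(q[:,1]-i['K'][1][2])/i['K'][1][1]])
```

```text
[[ 0.56544966 -0.13134158  0.1       ]
 [ 0.55976701 -0.15217249  0.1       ]
 [ 0.55186897 -0.15012267  0.1       ]
 [ 0.5575982  -0.12910111  0.1       ]
 [ 0.55868599 -0.14069213  0.1       ]]
[[ 0.55868599 -0.14069213  0.1       ]]
[[-2.84217094e-13  2.27373675e-13]
 [-2.84217094e-13  2.98427949e-13]
 [-2.84217094e-13  2.55795385e-13]
 [-2.84217094e-13  2.55795385e-13]
 [-2.84217094e-13  2.84217094e-13]]
[[-4.55723522e-05 -2.28575420e-04]
 [ 4.78892869e-05 -2.29418056e-04]
 [ 3.45364463e-05 -1.39369672e-04]
 [-3.28189426e-05 -1.38660918e-04]
 [ 8.73287088e-07 -1.71766228e-04]]
```

Run:
```python
from fit import *
for _ in range(2): print(np.array(robot.camera_info('wrist')['mount']).round(6).tolist())
Z=np.load('pics/w1.npz');print(Z['tp'],Z['er'])
```

```text
[[0.999999, 0.0006, 0.0011, -0.000127], [-0.000835, 0.973767, 0.227545, -0.066063], [-0.000935, -0.227546, 0.973767, -0.179264], [0.0, 0.0, 0.0, 1.0]]
[[0.999999, 0.0006, 0.0011, -0.000127], [-0.000835, 0.973767, 0.227545, -0.066063], [-0.000935, -0.227546, 0.973767, -0.179264], [0.0, 0.0, 0.0, 1.0]]
[ 0.49435912 -0.12300434  0.13260268] [ 3.13477873  0.00717277 -1.83786043]
```

Run:
```python
from fit import *
Z=np.load('pics/w5.npz');o=dict(tool_pos=Z['tp'],ee_rot=Z['er']);T=TW(o);im=Z['im'];d=Z['d']
for y0 in (0,.001,.002):
    P=[(0,y0-.02,-.0319),(0,y0-.02,.0041),(0,y0-.023,.0041),(.005,y0-.02,-.0319),(-.005,y0-.02,-.0319),(0,-.008,0)]
    u=proj('wrist',[(T@[*p,1])[:3] for p in P],o);print(y0,((u-[230,130]+.5)*4-.5).round(1).tolist())
W=cloud('wrist',d,o);L=(W-T[:3,3])@T[:3,:3]
m=(abs(L[...,2]+.0319)<.004)&(abs(L[...,0])<.004)&(abs(L[...,1])<.04);print('wing top',m.sum(),L[m].min(0),L[m].mean(0),L[m].max(0))
print('tool col',[ (v,L[v,324].round(4).tolist()) for v in range(196,230,2)])
crop(im,290,185,360,235,11,'pics/w5e.png')
```

```text
0 [[375.7, 348.7], [375.5, 285.8], [375.5, 268.8], [411.5, 348.7], [339.8, 348.7], [375.5, 360.1]]
0.001 [[375.7, 355.6], [375.5, 291.5], [375.5, 274.5], [411.4, 355.6], [339.9, 355.5], [375.5, 360.1]]
0.002 [[375.6, 362.4], [375.5, 297.1], [375.5, 280.2], [411.4, 362.4], [339.9, 362.4], [375.5, 360.1]]
wing top 754 [-0.00383725 -0.01869117 -0.03358779] [-1.50123166e-05 -3.29964310e-03 -3.17829803e-02] [ 0.00383841  0.0137485  -0.02792301]
tool col [(196, [0.0005, -0.0095, 0.0649]), (198, [0.0005, -0.0082, 0.0625]), (200, [0.0003, -0.0206, 0.0048]), (202, [0.0003, -0.0193, 0.0042]), (204, [0.0003, -0.0181, 0.0033]), (206, [0.0003, -0.018, -0.0015]), (208, [0.0003, -0.0183, -0.0074]), (210, [0.0003, -0.0187, -0.0134]), (212, [0.0003, -0.0183, -0.0167]), (214, [0.0003, -0.0182, -0.0205]), (216, [0.0003, -0.0182, -0.0246]), (218, [0.0003, -0.018, -0.0279]), (220, [0.0003, -0.0179, -0.031]), (222, [0.0003, -0.0168, -0.0314]), (224, [0.0003, -0.0159, -0.0323]), (226, [0.0003, -0.0146, -0.032]), (228, [0.0003, -0.0134, -0.0318])]
```

View pics/w5e.png

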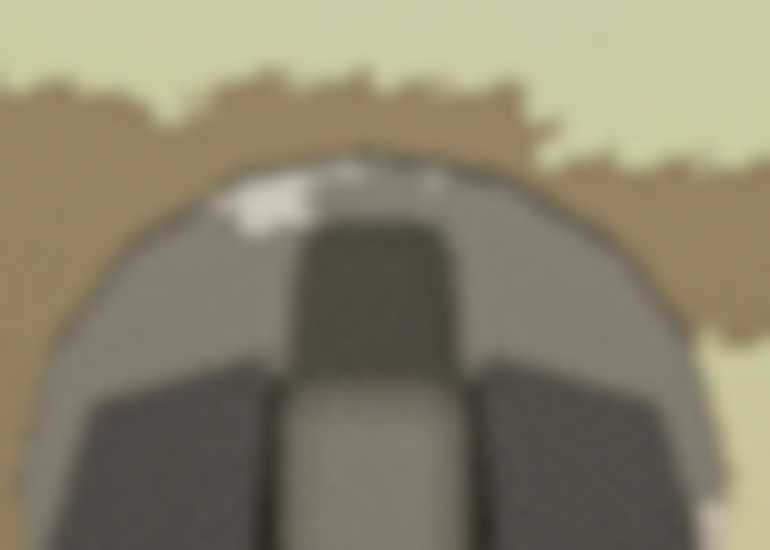

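```bash
cat > tgt.py <<'E'
from fit import *
def tgt(L,z,y0=.0013,yaw=-.266):
    o=robot.get_obs();R=TW(o)[:3,:3]
    Rg=Ro.from_euler('xyz',[3.141,.010,-1.787]).as_matrix()
    ax=Rg.T@[0,0,-1]; b=np.array([0,y0,-.0139])+ax*.0405-[0,0,0]
    off=R@b; print('stud axis',(R@ax).round(4),'off',off.round(4))
    return row([L[0]-off[0],L[1]-off[1],z],yaw,o)
E
python3 - <<'E'
from tgt import *
print(tgt([.5584,-.1399],.166),tgt([.5584,-.1399],.137))
E
```

```text
stud axis [ 0.0071  0.0092 -0.9999] off [-0.     -0.001  -0.0266]
stud axis [ 0.0071  0.0092 -0.9999] off [-0.     -0.001  -0.0266]
[-0.012, -6.514, 0.136, 0.001] [0.004, -6.485, 3.036, 0.001]
```

```bash
python3 -m inch '0 -3.5 0.1 0 1; 0 -6.5 0.1 0 1; 0 -6.5 0.1 0 1; 0 -6.5 1 0 1; 0 -6.5 2 0 1; 0 -6.5 2.6 0 1; 0 -6.5 2.8 0 1; 0 -6.5 2.8 0 1; 0 -6.5 2.8 0 1'
python3 - <<'E'
from tgt import *
print(tgt([.5584,-.1399],.131),tgt([.5584,-.1399],.126),robot.get_obs()['wrist_force'])
E
```

```text
time: 11.27
tool_pos: [0.5581, -0.1393, 0.139]
ee_rot: [-3.131, 0.006, -0.267]
wrist_force: [0.4, 0.0, -0.4]
width: 0.0097
stud axis [ 0.0064  0.0094 -0.9999] off [-0.     -0.001  -0.0266]
stud axis [ 0.0064  0.0094 -0.9999] off [-0.     -0.001  -0.0266]
[0.024, -0.046, 0.797, -0.001] [0.027, -0.04, 1.297, -0.001] [ 0.37637162  0.03874005 -0.41748851]
```

```bash
python3 -m inch '0.03 -0.04 0.3 0 1; 0.03 -0.04 0.6 0 1; 0.03 -0.04 0.75 0 1; 0.03 -0.04 0.85 0 1; 0.03 -0.04 0.95 0 1; 0.03 -0.04 1.05 0 1'
python3 - <<'E'
from tgt import *
print(tgt([.5584,-.1399],.126),robot.get_obs()['wrist_force'],robot.get_obs()['wrist_torque'])
E
```

```text
time: 11.77
tool_pos: [0.5585, -0.1389, 0.1285]
ee_rot: [-3.131, 0.006, -0.267]
wrist_force: [-0.8, 0.4, -2.4]
width: 0.0098
stud axis [ 0.0066  0.0093 -0.9999] off [-0.     -0.001  -0.0266]
[-0.008, -0.002, 0.246, -0.001] [-0.82477559  0.36988908 -2.35769942] [-0.02001988 -0.12077813  0.02009412]
```

```bash
python3 -m inch '0 0 0.1 0 1; 0 0 0.15 0 1; 0 0 0.2 0 1; 0 0 0.25 0 1'; python3 -m inch '0 0 0.1 0 1; 0 0 0.15 0 1; 0 0 0.15 0 1'
```

```text
time: 12.1
tool_pos: [0.5586, -0.1389, 0.126]
ee_rot: [-3.131, 0.006, -0.266]
wrist_force: [0.2, -0.6, -1.4]
width: 0.0098
time: 12.35
tool_pos: [0.5585, -0.1388, 0.1243]
ee_rot: [-3.131, 0.006, -0.266]
wrist_force: [0.7, -0.9, -0.4]
width: 0.0098
```

```bash
python3 -m inch '0 0 0.1 0 1; 0 0 0.2 0 1; 0 0 0.3 0 1; 0 0 0.35 0 1'; python3 -m inch '0 0 0.1 0 1; 0 0 0.2 0 1; 0 0 0.3 0 1; 0 0 0.3 0 1'
```

```text
time: 12.68
tool_pos: [0.5586, -0.1388, 0.1215]
ee_rot: [-3.132, 0.006, -0.266]
wrist_force: [-1.9, -0.1, 2.7]
width: 0.0096
time: 13.02
tool_pos: [0.5587, -0.1388, 0.1192]
ee_rot: [-3.132, 0.005, -0.266]
wrist_force: [-1.5, 0.8, 5.8]
width: 0.0099
```

```bash
python3 -m inch '0 0 0.1 0 1; 0 0 0.2 0 1; 0 0 0.3 0 1; 0 0 0.35 0 1'; python3 -m inch '0 0 0.1 0 1; 0 0 0.15 0 1; 0 0 0.2 0 1; 0 0 0.2 0 1'
```

```text
time: 13.35
tool_pos: [0.5589, -0.1389, 0.117]
ee_rot: [-3.132, 0.004, -0.266]
wrist_force: [-2.6, 1.0, 8.6]
width: 0.0097
time: 13.68
tool_pos: [0.5593, -0.139, 0.1168]
ee_rot: [-3.132, 0.002, -0.266]
wrist_force: [-3.5, 0.2, 8.5]
width: 0.0097
```

```bash
python3 -m inch '0 0 0.15 0 1; 0 0 0.3 0 1; 0 0 0.35 0 1; 0 0 0.35 0 1'
```

```text
time: 14.02
tool_pos: [0.5595, -0.1391, 0.1154]
ee_rot: [-3.133, 0.0, -0.266]
wrist_force: [-3.6, 1.5, 9.3]
width: 0.0097
```

```bash
python3 -m inch '0 0 0.2 0.1 1; 0 0 0.2 0.2 1; 0 0 0.2 0.3 1'
python3 - <<'E'
from tgt import *
o=robot.get_obs();print(o['wrist_torque'],o['joint_positions'])
E
```

```text
time: 14.27
tool_pos: [0.5603, -0.139, 0.1156]
ee_rot: [-3.132, -0.0, -0.571]
wrist_force: [-1.7, 1.8, 9.2]
width: 0.0098
[0.16526087 0.45965746 0.05726944] [-0.34709837  0.17903005  1.44716866  0.00947587  1.51320177  0.22290592]
```

```bash
python3 -m inch '0 0.02 0.2 0.1 1; 0 0.04 0.2 0.2 1; 0 0.06 0.2 0.3 1; 0 0.08 0.2 0.4 1; 0 0.1 0.2 0.5 1; 0 0.1 0.2 0.6 1; 0 0.1 0.2 0.7 1'
python3 - <<'E'
from tgt import *
o=robot.get_obs();print(o['wrist_torque'],-1.837-o['ee_rot'][2])
E
```

```text
time: 14.85
tool_pos: [0.561, -0.1402, 0.1161]
ee_rot: [-3.131, 0.004, -1.275]
wrist_force: [-1.4, -0.1, 9.8]
width: 0.0099
[0.00835611 0.44537396 0.05436265] -0.561954899079071
```

```bash
python3 -m inch '0 0.04 0.25 0.1 1; 0 0.08 0.28 0.2 1; 0 0.1 0.28 0.3 1; 0 0.1 0.28 0.4 1; 0 0.1 0.28 0.5 1; 0 0.1 0.28 0.56 1; 0 0.1 0.28 0.56 1'
python3 - <<'E'
from tgt import *
o=robot.get_obs();print(o['wrist_torque'],-1.837-o['ee_rot'][2])
E
```

```text
time: 15.43
tool_pos: [0.5611, -0.141, 0.1158]
ee_rot: [-3.131, 0.008, -1.837]
wrist_force: [-2.0, -0.0, 10.8]
width: 0.01
[ 0.1120726   0.63603248 -0.04653534] -1.5831077430306095e-05
```

```bash
python3 -m inch '0 0 0.1 0 1; 0 0 0 0 1; 0 0 -0.1 0 1; 0 0 -0.2 0 1; 0 0 -0.2 0 1'; python3 -m inch '0 0 0 0 1; 0 0 -0.05 0 1; 0 0 -0.1 0 1; 0 0 -0.1 0 1'
```

```text
time: 15.85
tool_pos: [0.5611, -0.141, 0.1188]
ee_rot: [-3.13, 0.008, -1.837]
wrist_force: [-2.3, 0.2, 6.3]
width: 0.0097
time: 16.18
tool_pos: [0.5611, -0.141, 0.1195]
ee_rot: [-3.13, 0.008, -1.837]
wrist_force: [-1.6, 0.5, 2.6]
width: 0.0094
```

```bash
python3 -m inch '0 0 -0.02 0 1; 0 0 -0.04 0 1; 0 0 -0.04 0 1'; python3 -m inch '0 0 0 0 0.9; 0 0 0 0 0.8; 0 0 0 0 0.7; 0 0 0 0 0.6; 0 0 0 0 0.5; 0 0 0 0 0.5'; python3 -m inch '0 0 -0.5 0 0.5; 0 0 -2 0 0.5; 0 0 -4 0 0.5; 0 0 -7 0 0.5; 0 0 -7 0 0.5; 0 0 -7 0 0.5'
python3 - <<'E'
from look import *
o=robot.get_obs();print(o['tool_pos'],o['ee_rot'],o['wrist_force'])
print(row(np.array([.5585,-.1400,.16])+[-.066*.965,.066*.264,0],-1.837))
im,d=robot.snapshot('side');crop(im,240,120,420,260,4,'pics/side6.png')
E
```

```text
time: 16.43
tool_pos: [0.5611, -0.141, 0.1195]
ee_rot: [-3.13, 0.008, -1.837]
wrist_force: [-0.4, 0.6, 1.8]
width: 0.0097
time: 16.93
tool_pos: [0.561, -0.141, 0.1193]
ee_rot: [-3.131, 0.008, -1.837]
wrist_force: [-0.2, -0.2, 0.3]
width: 0.0398
time: 17.43
tool_pos: [0.5615, -0.1419, 0.1922]
ee_rot: [-3.125, 0.008, -1.837]
wrist_force: [0.3, 0.6, -0.4]
width: 0.0471
[ 0.56147315 -0.14185856  0.19216993] [-3.12498355  0.00765416 -1.83688478] [ 0.3413317   0.60407347 -0.37135352]
[-0.083, 6.991, 3.102, 0.0]
```

View pics/side6.png

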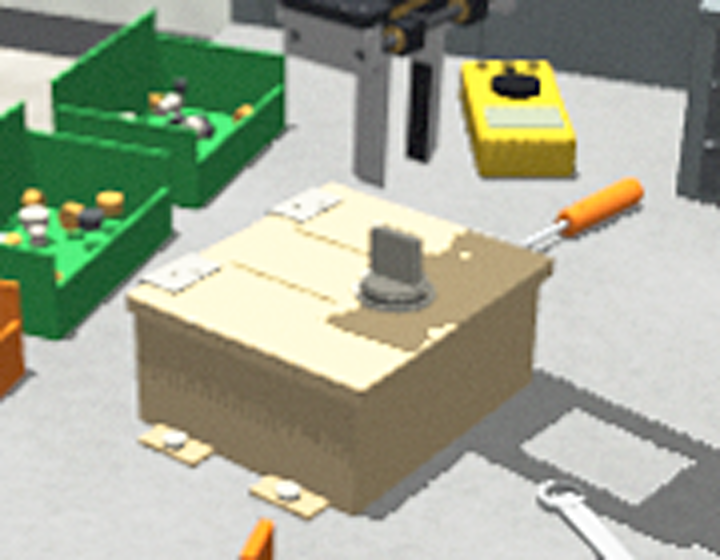

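```bash
python3 -m inch '0 3.5 0 0 0.5; 0 7 0 0 0.5; 0 7 0 0 0.5; 0 7 0 0 0.5; 0 7 0 0 0.5'
python3 - <<'E'
from look import *
o,im,d=look('w7');W=cloud('wrist',d,o)
c=[.559,-.14,.15];u=proj('wrist',c,o)[0].astype(int);crop(im,u[0]-50,u[1]-37,u[0]+50,u[1]+37,7.5,'pics/w7c.png');print(u)
q=W.reshape(-1,3);q=q[(q[:,2]>.147)&(q[:,2]<.158)&(np.hypot(q[:,0]-.559,q[:,1]+.14)<.03)]
print(len(q),'top z',np.median(q[:,2]),cv2.minAreaRect(q[:,:2].astype(np.float32)*1000))
u_,s_,v=np.linalg.svd(q[:,:2]-q[:,:2].mean(0),full_matrices=False);print('wing yaw',np.arctan(v[0,1]/v[0,0]))
k=W.reshape(-1,3);r=np.hypot(k[:,0]-.559,k[:,1]+.14);print('cover z',np.nanmedian(k[(r>.04)&(r<.06),2]))
for sgn in (-1,1): print('flange sides',np.nanmedian(W[u[1]-6:u[1]+6,u[0]+sgn*22-3:u[0]+sgn*22+3,2]))
E
```

```text
time: 17.9
tool_pos: [0.493, -0.1231, 0.1884]
ee_rot: [-3.129, 0.008, -1.837]
wrist_force: [0.7, -0.5, -0.0]
width: 0.0468
[323 129]
683 top z 0.15130924875682641 ((559.3270263671875, -139.80410766601562), (9.435873031616211, 39.94933319091797), 74.70121765136719)
wing yaw -0.2667598576268232
cover z 0.3090775916098401
flange sides 0.11549635860702645
flange sides 0.11583981342465002
```

View pics/w7c.png

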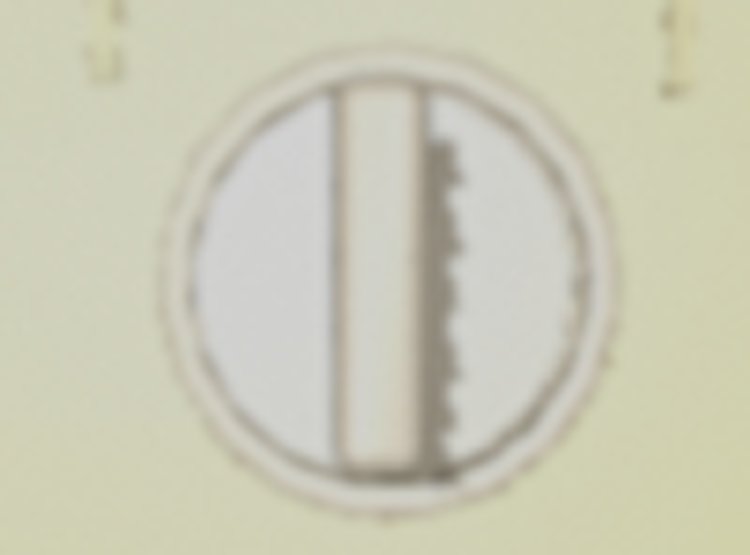

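```bash
python3 -c "
from bench import robot
print(robot.close_job(), robot.get_obs()['time'])"
```

```text
the job is handed in; nothing more can be done
the job is handed in; nothing more can be done
```

I shut the cover and locked it with the zinc wing stud from the rack, then handed the job in after about 18 s of robot time. The hand-in reported no verdict.

**How it went:**
- **Cover:** I pushed it shut with closed fingers. The fingertips ended at z = 0.103 m, level with the top of a shut cover.
- **Stud into the slot:** I found the slot through the cup in two wrist views. The bar passed through without resistance, and I pressed against the spring with at most about 11 N.
- **Quarter turn:** I turned the wing clockwise with almost no resisting torque. On easing off, the upward force on the tool dropped to about 2 N near TCP z = 0.1195 m, where the locked position should be. I released the stud there.

**Last checks, with the gripper clear:**

| Check | Measured | Expected |
|---|---|---|
| Wing centre height above the box's origin | about 133.3 mm | 131.8 to 135.2 mm |
| Wing yaw | -0.267 rad | -0.266 rad (box x) |
| Distance of wing from cup centre | about 1 mm | under 10 mm |

The flange was level to within 0.4 mm, so the stud stands upright. The last side view showed the cover flat. I did not re-measure the other parts one by one, but the arm did not touch them at any point I could see.

**Disagreements:**
- The wrist camera's reported mount changed by about 0.4 mm between readings. Used with the mount read at the time, the two slot views agreed to within 0.3 mm.
- My estimates of how far off-centre the stud sat between the fingers ranged from 0.5 to 2.5 mm. I used 1.3 mm, and the bar passed cleanly.
- My check of the cover's height in the last wrist view gave a useless value because my sample area took in the gripper.

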